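# Seat a keyed shaft in a pulley hub and hold it down

### The arm

A 6-joint arm with a two-finger parallel gripper is mounted at the origin on the work surface. World frame = base frame: x ahead of the robot, y to its left, z up, the work surface at z = 0. Lengths are in m, angles in degrees, forces in N, time in s.
With the tool pointing down it reaches from about 0.4 to 0.825 m from the base axis. Payload 7 kg.
Tool frame: the origin (TCP) lies at the very end of the fingers, on their centre line; the grasp point (between the pads) lies 19 mm behind it (r.grasp_offset is the z of the grasp point in the tool frame, in m); z points along the fingers, y is the direction in which the jaws open and shut (so a half turn about z gives the same grasp; the last joint's range is limited). The gripper opens to 88 mm and grips with 3 to 60 N. Pads are 19 mm wide; open, the fingers measure 130 mm over their backs; the gripper's body (78 mm by 193 mm) begins 47 mm behind the grasp point.
Start: joints at [85.262, 20.546, 0.682, 0, -70.136, -16.507], TCP at [0.245, 0.629, 0.191] pointing down, gripper open.
Joint ranges: [-176.03, 176.03], [-82.01, 121.73], [-58.28, 71.71], [-173.87, 95.51], [-174.79, -0.11], [-173.66, 173.66]. Speed limits (degrees/s): [136.94, 136.94, 172.46, 180, 180, 180].

### API

Orientations are given as [roll, pitch, yaw] about the fixed x, y, z axes, in that order (R = Rz(yaw) Ry(pitch) Rx(roll)).
In Python, from plant import r, capture, calibration, order gives the robot as it stands.
- The arm moves only by the tool servo_tool, never from a script. Its arguments are lists of equal length, an entry for each row: "grip": the closure, from -1 (fully open) to 1 (shut), so that 0 is half open; "translation": the shift along the tool's x, y, z in m, a list of three; "turn": the turn about the tool's z in rad. A call has 1 to 10 rows; each row is the pose to reach, as a shift and turn from the pose commanded when the call began, along the tool's axes at that moment; what a row does not reach only later rows make up. A row lasts 1/12 s, in which the tool goes at most 41.7 mm and 7.16 degrees, less where a joint would pass 70% of its speed; a pose out of reach is approached as far as the arm can. A call with a gripper value outside its range is refused whole. The fingers move at their own pace and stop on an object; "newtons" is the grip in N (left out, the last holds). Time passes only in rows, so rows that repeat a pose let the fingers close. It gives the time, the measured TCP pose, the force and the opening at its end, in the units of the state.
- r.get_state(): the state, without advancing time (a new reading comes with each control period).
- capture(name): name is "side" or "top" or "wrist"; returns (picture, depth): 420x560x3 uint8, blue, green, red; 420x560 float32, m along the optical axis (not along the pixel's ray), 0 where there is no reading.
- calibration(name): a dict with "fx", "fy", "cx", "cy" (pixels), "dist_coeffs" ([k1, k2, p1, p2, k3] as OpenCV has them; the pictures are not rectified), "view" (4x4, takes a point from world to camera coordinates). Camera axes: x right, y up, looking along -z (the intrinsics and any distortion apply to the point x, -y, -z); pixel columns grow to the right and rows downward; lengths in m; the calibration is good to about 2 mm. A picture is of the moment at which its call begins: read the wrist's pose just before it. calibration takes no time and is no camera call; for the wrist camera it gives the pose at the moment of the call.
- order.close_job(): hands the job in, once; it reports no verdict.
The state is a dict: "time_s": time; "joints": joint angles; "qd": joint speeds; "joint_torque": joint torques, N m; "tcp_pos": TCP position; "eef_rot": TCP orientation; "contact_force": force on the tool from outside, world axes, zero at the start; "moment": the same for the moment, N m; "gripper_width": finger opening in m.
Only numpy, scipy, OpenCV 4.12 (cv2) and the standard library are available. Lean on these libraries where they do the work, as an engineer would, in place of code of your own. Each camera call takes 0.05 s, during which the arm holds its last target.

### The job

Take the shaft that has a key (not the plain one, which stays in the stand) out of the stand, put it into the hub of the toothed pulley in the nest, turn it until the key slips into the keyway, and keep pushing until its collar is flat on the hub, against the sprung ejector pin underneath. Finish while still holding the shaft firmly down there so that a retaining clip could be fitted: do not let go, because the ejector would lift it again.

Things in the scene. Friction and masses are not known exactly. Their poses are not given: they have to be found in the camera images.
- keyed_grip (a point): Keyed shaft, steel, 0.4 kg, 104 mm long, upright, loose in a hole of the stand: round 24 mm shaft, collar, block head 36 (x) x 24 (y) x 40 mm tall, to be gripped across its 24 mm. Point: centre of the head, 20 mm under its top, 84 mm above the foot, 114 mm above the table at first. z up along the shaft, +x to the side with the key (at first away from the robot, within 35 degrees)
- shoulder (a point): Keyed shaft, on its axis at the underside of its collar (44 mm across, 8 mm thick): 56 mm above the foot, 28 mm below the head's centre. Same axes. Foot tapers to 18 mm across over the lowest 5 mm
- key (a point): Keyed shaft, on its axis at the height of the key's lower end, 22 mm above the foot; below it the shaft is plain round. The key is on the +x side, 8 mm wide, stands 5 mm out of the shaft, is 30 mm tall and round at its ends. In the keyway it binds if pushed down while twisted or off-centre by a stiff hand: yield to the side force and twist
- plain_grip (a point): Plain shaft, centre of its head: same size and shape but no key; it stays where it is, in the other hole of the stand
- stand: Grey block 180 (x) x 70 (y) x 50 mm tall, fixed, with two holes 20 mm deep at x = -55 and +55 mm in which the two shafts stand, either way round. Origin: centre of its underside
- nest: Aluminium plate 150 (x) x 130 (y) x 25 mm, fixed; a small steel block stands on its +x edge, and +x points away from the robot within about 20 degrees. Fixed on its middle is the toothed pulley: rim 93 mm across, 30 mm tall; hub 51 mm across, 50 mm tall. Origin: centre of its underside
- bore (a point): Middle of the bore's mouth on the hub's flat top, 75 mm above the table; axes of the nest. Bore 26 mm wide, right through. One keyway, 12 mm wide, 5.5 mm deep, full height, open at the top: within 26 degrees either way of the nest's +x, not measured. Look, or rest the key on the hub (collar 34 mm above it) and turn under a push of some 5 N until it drops in
- ejector (a joint): Travel in m of the sprung pin under the bore: 0 = up, 0.006 with the collar down on the hub (fully home), stop at 0.008. The shaft's foot meets it when the collar is 6 mm above the hub; it pushes back with 8 N there and 14 N fully home, more than the shaft's weight
Mind the look-alikes: they are no part of the job. Leave any brown look-alike of the nest alone. What is shaped like the part that bears keyed_grip but purple or yellow is not meant.

How it is judged:
By the outcome, as a careful person would: the job done as asked, in the order asked, and still so for the second after the job is handed in, while the arm keeps its last pose, push and grip.
It also fails if it takes over 58 s, if anything falls off the work surface, if the arm or the gripper's body presses on something with over 40 N, if the wrist force passes 120 N, or if a joint passes its speed limit or range.

## Working session

There is one attempt and no reset: what is moved stays moved. The work goes in short steps, Python scripts to look and compute and a tool call to move; the robot and the scene stay as the last step left them, time stands still between calls to the robot, and variables do not carry over. Pictures are saved under pics/ and viewed, and the job is handed in when it is done.

Besides the shell and the picture viewer there is one more tool, called after ">>>" as name(argument=value, ...), one argument or row to a line, values as JSON. servo_tool: Moves the arm, as the interface text tells. Its arguments: {"type":"object","properties":{"grip":{"type":"array","items":{"type":"number"}},"translation":{"type":"array","items":{"type":"array","items":{"type":"number"}}},"turn":{"type":"array","items":{"type":"number"}},"newtons":{"type":"number"}},"required":["grip","translation","turn"]}

```bash
ls; mkdir -p pics; python3 - <<'E'
from plant import r,capture,calibration
import cv2,numpy as np
print(r.get_state())
for n in ["side","top","wrist"]:
    c=calibration(n); print(n,{k:(np.round(v,4).tolist()) for k,v in c.items()})
    p,d=capture(n); cv2.imwrite(f"pics/{n}0.png",p); np.save(f"{n}0.npy",d)
E
```

```text
pics
{'time_s': 0.0, 'joints': array([ 8.52630355e+01,  2.05930269e+01,  6.34728290e-01, -1.95557473e-02,
       -7.01379445e+01, -1.65080115e+01]), 'qd': array([-0.00588384,  0.07023236,  0.04969307, -0.1091086 , -0.0300044 ,
        0.06265996]), 'joint_torque': array([-1.44530886e-04, -5.82714021e+01,  2.93043727e+01,  6.99717969e+00,
        6.93194437e-03, -1.75071955e-04]), 'tcp_pos': array([0.2444128 , 0.62860166, 0.18971382]), 'eef_rot': array([ 1.79902500e+02, -9.72413634e-03, -2.12516274e+01]), 'contact_force': array([-0.91458774, -0.1258496 , -0.57389884]), 'moment': array([ 0.06881605, -0.02468784, -0.0051336 ]), 'gripper_width': 0.08744725074543787}
side {'fx': 399.9659, 'fy': 399.9659, 'cx': 282.7878, 'cy': 216.656, 'dist_coeffs': [-0.0892, 0.0, 0.0, 0.0, 0.0], 'view': [[0.715, -0.6992, 0.0025, -0.4418], [0.5291, 0.5434, 0.6518, -0.1906], [-0.4571, -0.4647, 0.7584, -0.8611], [0.0, 0.0, 0.0, 1.0]]}
top {'fx': 527.4239, 'fy': 527.4239, 'cx': 282.3479, 'cy': 206.9632, 'dist_coeffs': [-0.2051, 0.0, 0.0, 0.0, 0.0], 'view': [[0.0179, -0.9996, 0.0205, -0.1957], [0.9957, 0.0196, 0.0901, -0.4647], [-0.0905, 0.0188, 0.9957, -1.52], [0.0, 0.0, 0.0, 1.0]]}
wrist {'fx': 349.1762, 'fy': 349.1762, 'cx': 274.4543, 'cy': 209.7796, 'dist_coeffs': [-0.0883, 0.0, 0.0, 0.0, 0.0], 'view': [[-0.3632, -0.9317, 0.002, 0.6734], [0.8959, -0.3499, -0.2737, 0.0338], [0.2557, -0.0976, 0.9618, -0.3921], [0.0, 0.0, 0.0, 1.0]]}
```

View pics/side0.png

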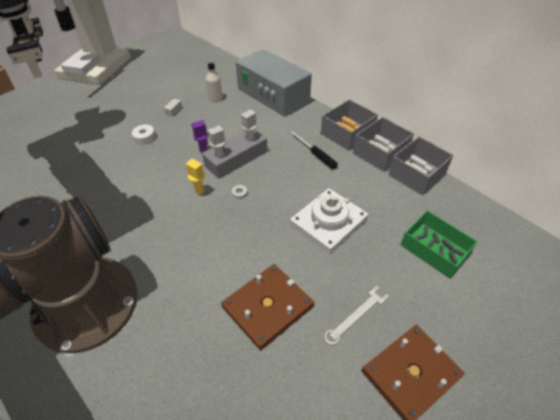

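View pics/top0.png

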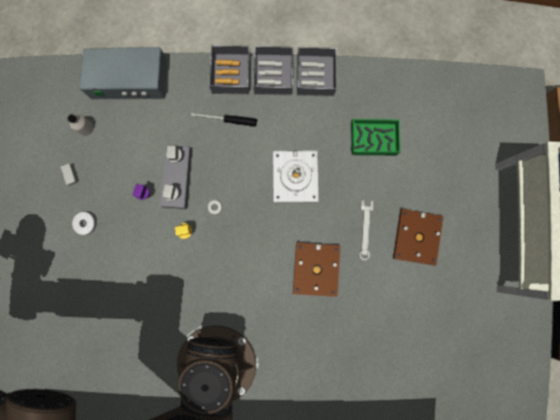

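View pics/wrist0.png

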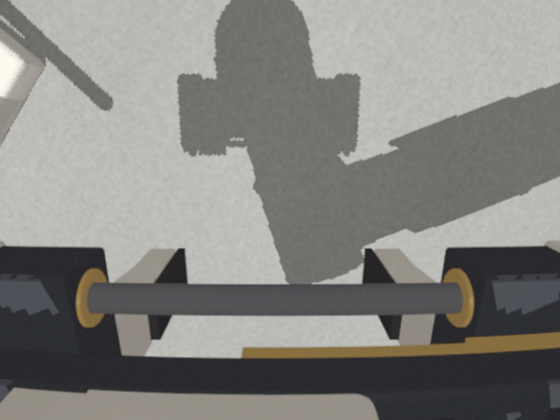

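The side view shows the stand at about (235,150), with two grey heads at (217,138) and (249,120), and the pulley nest at (330,215). In the top view the stand is at (175,177) and the nest at (296,176). I'll zoom in on both.

```bash
cat > h.py <<'E'
from plant import r,capture,calibration
import cv2,numpy as np
def cam(n):
    c=calibration(n); K=np.array([[c['fx'],0,c['cx']],[0,c['fy'],c['cy']],[0,0,1]]); return K,np.array(c['dist_coeffs']),np.array(c['view'])
def ray(n,uv,C=None):
    K,D,V=C or cam(n)
    p=cv2.undistortPoints(np.array([[uv]],float),K,D)[0,0]
    d=V[:3,:3].T@np.array([p[0],-p[1],-1]); o=-V[:3,:3].T@V[:3,3]
    return o,d
def onz(n,uv,z,C=None):
    o,d=ray(n,uv,C); return o+d*(z-o[2])/d[2]
def proj(n,P,C=None):
    K,D,V=C or cam(n)
    q=(V[:3,:3]@np.atleast_2d(P).T).T+V[:3,3]; q=q*[1,-1,-1]
    return cv2.projectPoints(q,np.zeros(3),np.zeros(3),K,D)[0][:,0]
def crop(img,x0,y0,x1,y1,s,fn):
    cv2.imwrite(fn,cv2.resize(img[y0:y1,x0:x1],None,fx=s,fy=s,interpolation=cv2.INTER_CUBIC))
E
python3 - <<'E'
from h import *
t=cv2.imread('pics/top0.png');s=cv2.imread('pics/side0.png')
a=cv2.resize(t[130:220,130:220],(400,400),interpolation=2);b=cv2.resize(t[140:210,260:330],(400,400),interpolation=2)
cv2.imwrite('pics/tz.png',np.hstack([a,b]))
a=cv2.resize(s[100:200,180:280],(400,400),interpolation=2);b=cv2.resize(s[175:255,290:370],(400,400),interpolation=2)
cv2.imwrite('pics/sz.png',np.hstack([a,b]))
print(cam('top')[2][:3,:3].T@-cam('top')[2][:3,3])
for uv,z in [((174,153),.134),((171,191),.134),((296,174),.075),((296,176),.025),((212,373),.3)]: print(uv,onz('top',uv,z))
E
```

```text
[ 0.32863717 -0.15797364  1.55937736]
(174, 153) [0.60173086 0.11673551 0.134     ]
(171, 191) [0.49601793 0.12059213 0.134     ]
(296, 174) [ 0.55852279 -0.2231129   0.075     ]
(296, 176) [ 0.56031715 -0.22539572  0.025     ]
(212, 373) [ 0.04244662 -0.02110568  0.3       ]
```

View pics/tz.png

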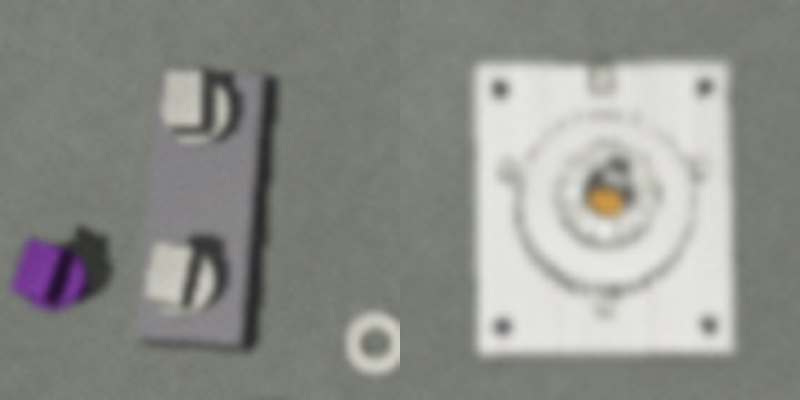

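View pics/sz.png

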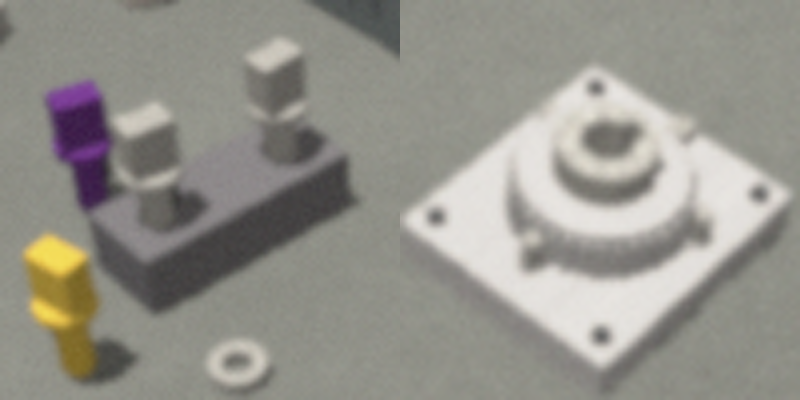

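```bash
python3 - <<'E'
from h import *
from scipy.spatial.transform import Rotation as R
s=r.get_state()
Rt=R.from_euler('xyz',s['eef_rot'],degrees=True).as_matrix()
V=cam('wrist')[2]
o=-V[:3,:3].T@V[:3,3]
print('cam in tool',Rt.T@(o-s['tcp_pos']),'\nlook',Rt.T@-V[2,:3],'right',Rt.T@V[0,:3],'up',Rt.T@V[1,:3], r.grasp_offset)
print(onz('top',(170,70),0))
from numpy import degrees,arctan2
# nest corners plate top z=.025: zoom scale 400/70
for u,v in [(474,64),(728,64),(736,352),(478,352),(601,80)]:
    p=(260+(u-400)*70/400,140+v*70/400); print(p,onz('top',p,.025 if v!=80 else .035))
for u,v in [(157,70),(272,76),(247,349),(141,340)]:
    p=(130+u*90/400,130+v*90/400); print('stand',onz('top',p,.05))
E
```

```text
cam in tool [ 0.07545577  0.00073475 -0.19511768] 
look [-2.73789414e-01  3.20409152e-04  9.61789610e-01] right [-8.63245333e-04  9.99999460e-01 -5.78875471e-04] up [0.96178928 0.00098875 0.27378899] -0.0188
[0.8903028  0.16903417 0.        ]
(272.95, 151.2) [ 0.63302249 -0.15613529  0.025     ]
(317.4, 151.2) [ 0.63605392 -0.28779095  0.025     ]
(318.8, 201.6) [ 0.4859852  -0.29345271  0.025     ]
(273.65, 201.6) [ 0.48333227 -0.16116275  0.025     ]
(295.175, 154.0) [ 0.62410595 -0.22157037  0.035     ]
stand [0.63912596 0.15972456 0.05      ]
stand [0.63604283 0.08287124 0.05      ]
stand [0.45579561 0.09248249 0.05      ]
stand [0.4602804  0.16252269 0.05      ]
```

>>> servo_tool(
  grip=[-1,-1,-1,-1,-1,-1,-1,-1,-1,-1],
  translation=[
    [0.035,0.018,-0.005],
    [0.07,0.037,-0.01],
    [0.105,0.055,-0.01],
    [0.14,0.073,-0.01],
    [0.176,0.092,-0.01],
    [0.211,0.11,-0.01],
    [0.246,0.129,-0.01],
    [0.281,0.147,-0.01],
    [0.316,0.165,-0.01],
    [0.35,0.183,-0.01],
  ],
  turn=[-0.04,-0.08,-0.12,-0.16,-0.2,-0.24,-0.28,-0.32,-0.36,-0.371],
)

```text
time_s: 0.98
tcp_pos: [0.5054, 0.33, 0.2006]
eef_rot: [-180.0, 0.0, 0.1]
contact_force: [0.8, 0.9, -0.2]
gripper_width: 0.0876
```

>>> servo_tool(
  grip=[-1,-1,-1,-1,-1,-1,-1,-1,-1],
  translation=[
    [0.027,0.03,0],
    [0.054,0.06,0],
    [0.081,0.09,0],
    [0.108,0.12,0],
    [0.135,0.15,0],
    [0.162,0.18,0],
    [0.185,0.21,0],
    [0.185,0.21,0],
    [0.185,0.21,0],
  ],
  turn=[0,0,0,0,0,0,0,0,0],
)

```text
time_s: 1.73
tcp_pos: [0.6901, 0.1194, 0.1993]
eef_rot: [180.0, 0.1, -0.2]
contact_force: [0.8, 0.3, -0.3]
gripper_width: 0.088
```

```bash
python3 - <<'E'
from h import *
s=r.get_state();print(s['tcp_pos'],s['eef_rot'],s['joints'])
C=cam('wrist');p,d=capture('wrist'); cv2.imwrite('pics/w1.png',p); np.save('w1d.npy',d); np.save('w1V.npy',C[2])
E
```

```text
[0.69013796 0.11943185 0.19929389] [ 1.79961881e+02  1.01536339e-01 -1.99547845e-01] [ 2.57050980e+01  2.27442539e+01  5.12183238e+00 -1.05594979e-02
 -7.24855661e+01  6.40985752e+01]
```

View pics/w1.png

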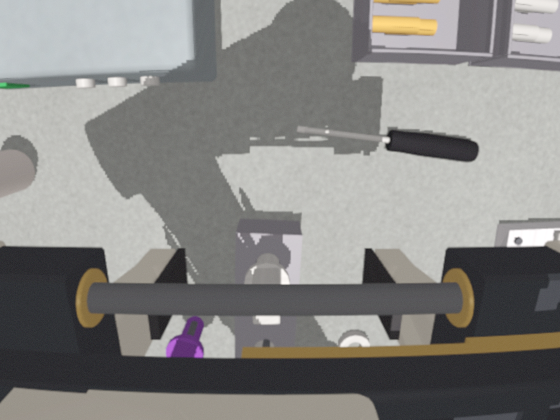

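```bash
python3 - <<'E'
from h import *
p=cv2.imread('pics/w1.png'); crop(p,210,210,330,360,5,'pics/w1z.png')
E
```

```text
(no output)
```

View pics/w1z.png

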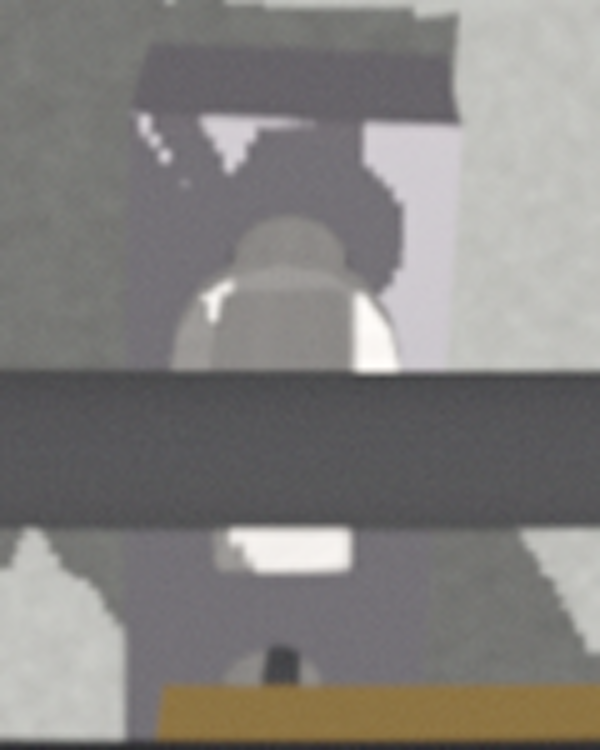

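The zoom shows a dark key on the rear shaft at full-image pixel (266,343). The front shaft's foot is plain, so the rear shaft is the keyed one. I'll look at the keyway before grasping.

>>> servo_tool(
  grip=[-1,-1,-1,-1,-1,-1,-1,-1,-1,-1],
  translation=[
    [-0.014,0.038,0],
    [-0.028,0.076,0],
    [-0.042,0.114,0],
    [-0.056,0.152,0],
    [-0.07,0.19,0],
    [-0.084,0.228,0],
    [-0.098,0.266,0],
    [-0.112,0.304,0],
    [-0.12,0.345,0],
    [-0.12,0.345,0],
  ],
  turn=[0,0,0,0,0,0,0,0,0,0],
)

```text
time_s: 2.62
tcp_pos: [0.5675, -0.2273, 0.2012]
eef_rot: [180.0, -0.0, -0.1]
contact_force: [2.2, 0.2, 0.3]
gripper_width: 0.0875
```

```bash
python3 - <<'E'
from h import *
s=r.get_state();print(s['tcp_pos'],s['eef_rot'])
C=cam('wrist');p,d=capture('wrist'); cv2.imwrite('pics/w2.png',p); np.save('w2d.npy',d); np.save('w2V.npy',C[2])
crop(p,150,60,420,260,2.9,'pics/w2z.png')
E
```

```text
[ 0.5675267  -0.22725981  0.2012432 ] [ 1.79953184e+02 -6.38063552e-03 -1.24499557e-01]
```

View pics/w2z.png

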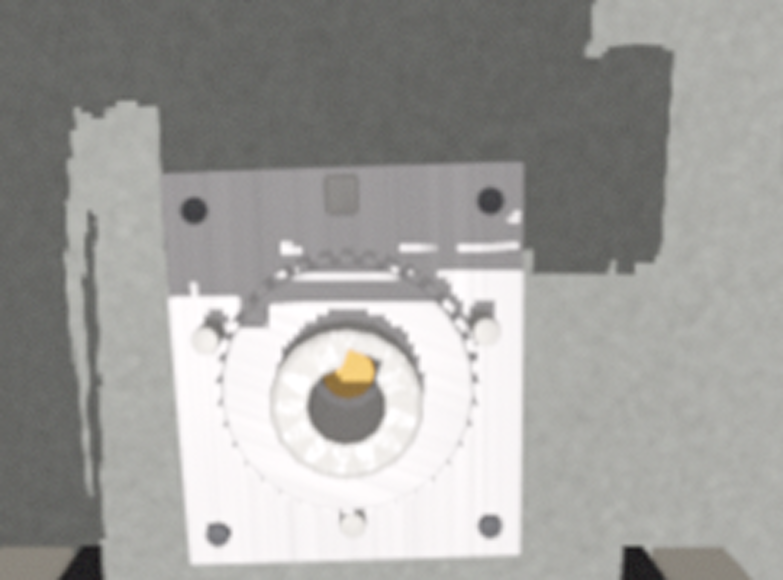

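```bash
python3 - <<'E'
from h import *
p=cv2.imread('pics/w2.png'); crop(p,236,165,304,230,11,'pics/w2zz.png')
E
```

```text
(no output)
```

View pics/w2zz.png

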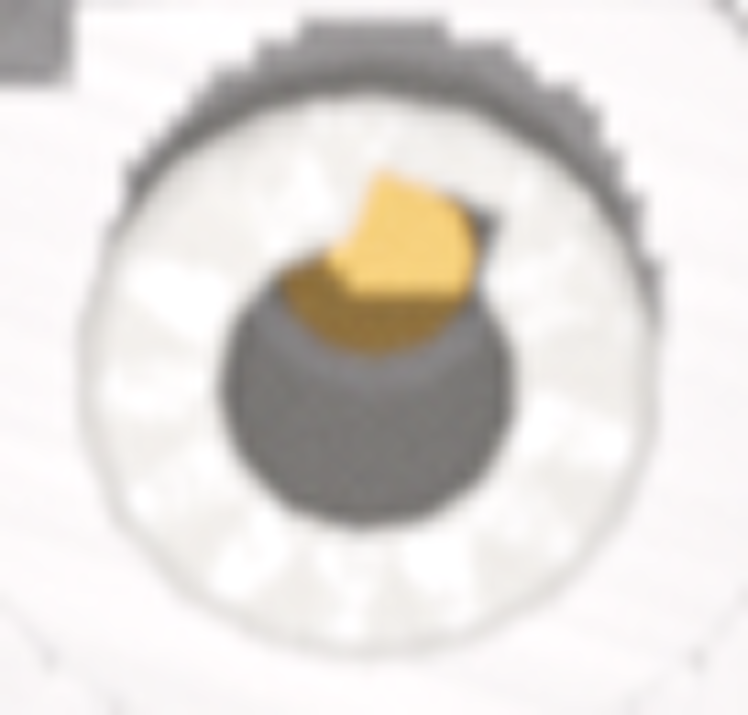

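```bash
python3 - <<'E'
from h import *
K,D,_=cam('wrist'); C=(K,D,np.load('w2V.npy'))
f=lambda u,v:onz('wrist',(236+(u+.5)/11-.5,165+(v+.5)/11-.5),.075,C)[:2]
from scipy.optimize import least_squares
def circ(pts):
    P=np.array([f(*q) for q in pts]); s=least_squares(lambda c:np.hypot(*(P-c[:2]).T)-c[2],[*P.mean(0),.02]); return s.x,np.abs(s.fun).max()
b,e=circ([(222,385),(515,385),(368,527),(265,490),(470,490),(240,320)]); print('bore',b,e)
h,e=circ([(82,375),(658,375),(365,660),(160,580),(575,585),(365,92),(165,180),(560,180)]); print('hub',h,e)
for c in (b,h):
  for q in [((382+495)/2,(170+212)/2),((332+475)/2,(255+290)/2)]:
    d=f(*q)-c[:2]; print(q,np.hypot(*d),np.degrees(np.arctan2(d[1],d[0])))
e=f(495,212)-f(382,170); print('width',np.hypot(*e),np.degrees(np.arctan2(e[1],e[0]))+90)
# wrist frame depth check
d=np.load('w2d.npy'); print(d[200-15:202,255],)
# nest yaw from plate edges
def on(u,v,z): return onz('wrist',(150+u/2.9,60+v/2.9),z,C)[:2]
q=[on(165,172,.025),on(523,162,.025),on(520,553,.025),on(190,563,.025)]
print(q,np.mean(q,0)); 
for a,b2 in((3,0),(2,1)):
  g=q[b2]-q[a];print(np.degrees(np.arctan2(g[1],g[0])))
E
```

```text
bore [ 0.56084397 -0.22353208  0.01262953] 0.00018103824159207763
hub [ 0.56100132 -0.22353247  0.02505481] 0.0006600453598879716
(438.5, 191.0) 0.01837338307890565 -19.396559339757147
(403.5, 272.5) 0.010697178467855194 -16.788308414054015
(438.5, 191.0) 0.018224905174670753 -19.559704549202554
(403.5, 272.5) 0.010546515394714687 -17.033214237123246
width 0.010286919786613592 -20.902772109280647
[0.32851806 0.32557502 0.32623985 0.32862127 0.32724887 0.32858732
 0.3283284  0.32759812 0.32747185 0.32816568 0.3300958  0.32955
 0.32945698 0.32967028 0.32963285 0.3306745  0.3314787 ]
[array([ 0.63475152, -0.15882135]), array([ 0.63776418, -0.28690104]), array([ 0.48773009, -0.29155243]), array([ 0.48391145, -0.16065366])] [ 0.56103931 -0.22448212]
0.6959574922159029
1.7757266856320082
```

The bore measures (0.561, -0.2235) with the keyway at a yaw of about -19.5°. Next I'll look at the keyed head.

>>> servo_tool(
  grip=[-1,-1,-1,-1,-1,-1,-1,-1,-1,-1],
  translation=[
    [-0.007,-0.039,0],
    [-0.014,-0.078,0],
    [-0.021,-0.117,0],
    [-0.028,-0.156,0],
    [-0.035,-0.195,0],
    [-0.042,-0.234,0],
    [-0.049,-0.273,0],
    [-0.055,-0.312,0],
    [-0.06,-0.347,0],
    [-0.06,-0.347,0],
  ],
  turn=[0,0,0,0,0,0,0,0,0,0],
)

```text
time_s: 3.5
tcp_pos: [0.5083, 0.1303, 0.2011]
eef_rot: [-179.9, -0.1, 0.4]
contact_force: [0.3, -0.8, 0.7]
gripper_width: 0.0877
```

```bash
python3 - <<'E'
from h import *
s=r.get_state();print(s['tcp_pos'],s['eef_rot'])
C=cam('wrist');p,d=capture('wrist'); cv2.imwrite('pics/w3.png',p); np.save('w3d.npy',d); np.save('w3V.npy',C[2])
crop(p,200,140,340,260,5.5,'pics/w3z.png')
E
```

```text
[0.50825979 0.13029334 0.20106455] [-1.79903138e+02 -6.84016927e-02  3.89661315e-01]
```

View pics/w3z.png

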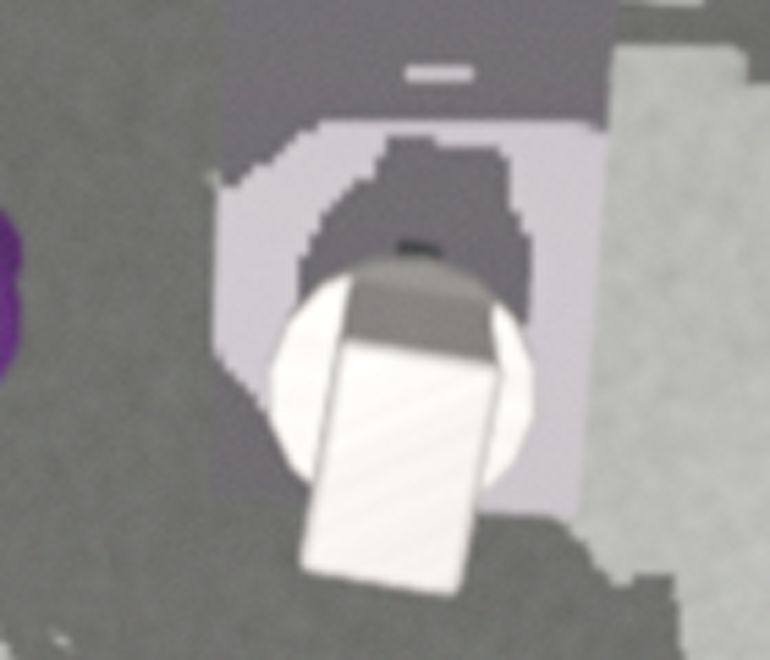

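```bash
python3 - <<'E'
from h import *
K,D,_=cam('wrist'); C=(K,D,np.load('w3V.npy'))
p=cv2.imread('pics/w3.png'); g=cv2.cvtColor(p,cv2.COLOR_BGR2GRAY)
f=lambda u,v,z:onz('wrist',(200+(u+.5)/5.5-.5,140+(v+.5)/5.5-.5),z,C)[:2]
q=np.array([f(*x,.134) for x in [(343,340),(498,365),(458,597),(302,570)]])
print(q,q.mean(0))
a=lambda v:np.degrees(np.arctan2(v[1],v[0]))
print('yaw',a(q[0]-q[3]),a(q[1]-q[2]),a(q[0]-q[1])-90,a(q[3]-q[2])-90, [np.hypot(*(q[i]-q[i-1])) for i in range(4)])
print('key', f(418,247,.053), a(f(418,247,.053)-q.mean(0)))
print(r.get_state()['tcp_pos'])
d=np.load('w3d.npy'); V=C[2]
u,v=200+400/5.5,140+470/5.5
z=d[int(v)-3:int(v)+3,int(u)-3:int(u)+3].mean();o,dr=ray('wrist',(u,v),C); print('top z',(o+dr*z))
E
```

```text
[[0.51539237 0.13882671]
 [0.51187492 0.11690196]
 [0.47657911 0.12211421]
 [0.48066796 0.14495757]] [0.49612859 0.13070011]
yaw -10.012826814100295 -8.400340722982309 -9.114460788175307 -10.148196733866143 [np.float64(0.035261477893492744), np.float64(0.02220511054332985), np.float64(0.0356785845469615), np.float64(0.023206422553274243)]
key [0.51205409 0.12803796] -9.489970894584427
[0.50834548 0.12826283 0.20093017]
top z [0.49621735 0.13037514 0.13523077]
```

>>> servo_tool(
  grip=[-0.1,-0.1,-0.1,-0.1,-0.1,-0.1],
  translation=[
    [-0.006,-0.001,0],
    [-0.012,-0.002,0],
    [-0.012,-0.002,0.02],
    [-0.012,-0.002,0.04],
    [-0.012,-0.002,0.04],
    [-0.012,-0.002,0.04],
  ],
  turn=[0.08,0.167,0.167,0.167,0.167,0.167],
)

```text
time_s: 4.05
tcp_pos: [0.4967, 0.1256, 0.1604]
eef_rot: [179.9, 0.1, -9.5]
contact_force: [-0.1, 0.2, 1.2]
gripper_width: 0.0531
```

```bash
python3 - <<'E'
from h import *
s=r.get_state();print(s['tcp_pos'],s['eef_rot'],s['gripper_width'])
E
```

```text
[0.49667703 0.1256346  0.16040381] [ 1.79916600e+02  7.42535391e-02 -9.49872832e+00] 0.05306867383910626
```

>>> servo_tool(
  grip=[-0.1,-0.1,-0.1,-0.1,-0.1,-0.1],
  translation=[
    [-0.001,-0.005,0.01],
    [-0.001,-0.005,0.025],
    [-0.001,-0.005,0.04],
    [-0.001,-0.005,0.052],
    [-0.001,-0.005,0.061],
    [-0.001,-0.005,0.061],
  ],
  turn=[0,0,0,0,0,0],
)

```text
time_s: 4.55
tcp_pos: [0.4967, 0.1307, 0.0984]
eef_rot: [179.9, 0.1, -9.6]
contact_force: [-0.6, -0.1, 0.2]
gripper_width: 0.0483
```

```bash
python3 - <<'E'
from h import *
p,d=capture('wrist'); cv2.imwrite('pics/w4.png',p)
s=r.get_state();print(s['tcp_pos'],s['eef_rot'],s['gripper_width'],s['contact_force'])
E
```

```text
[0.4972592  0.13082214 0.09939003] [ 1.79956748e+02  3.43570759e-02 -9.55028440e+00] 0.04848913729020939 [-0.37482655 -0.24600715  0.77868503]
```

View pics/w4.png

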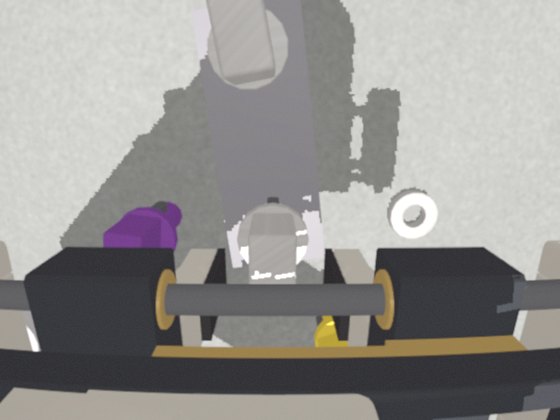

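The wrist view has the head centred between the fingers at (272,245), with the key at (272,201) pointing along tool +x. Closing the gripper.

>>> servo_tool(
  grip=[1,1,1,1,1,1,1],
  translation=[
    [0,0,0],
    [0,0,0],
    [0,0,0],
    [0,0,0],
    [0,0,0],
    [0,0,0],
    [0,0,0],
  ],
  turn=[0,0,0,0,0,0,0],
  newtons=55,
)

```text
time_s: 5.18
tcp_pos: [0.4974, 0.1308, 0.0998]
eef_rot: [-180.0, -0.0, -9.6]
contact_force: [-0.0, 0.5, 0.1]
gripper_width: 0.0073
```

```bash
python3 - <<'E'
from h import *
s=r.get_state();print(s['tcp_pos'],s['eef_rot'],s['gripper_width'],s['contact_force'],s['moment'])
E
```

```text
[0.49740981 0.13080313 0.09977216] [-1.79992250e+02 -5.96965288e-03 -9.55955445e+00] 0.007271977415392814 [-0.02907288  0.46333145  0.09903771] [-0.00723364 -0.03690261 -0.05418487]
```

```bash
python3 - <<'E'
from h import *
p,d=capture('wrist'); cv2.imwrite('pics/w5.png',p)
p,d=capture('side'); crop(p,170,80,310,200,5.5,'pics/s5.png')
s=r.get_state();print(s['gripper_width'])
E
```

```text
0.001629244237238686
```

View pics/w5.png

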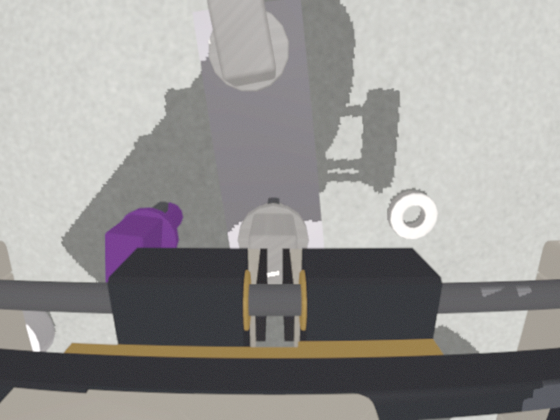

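View pics/s5.png

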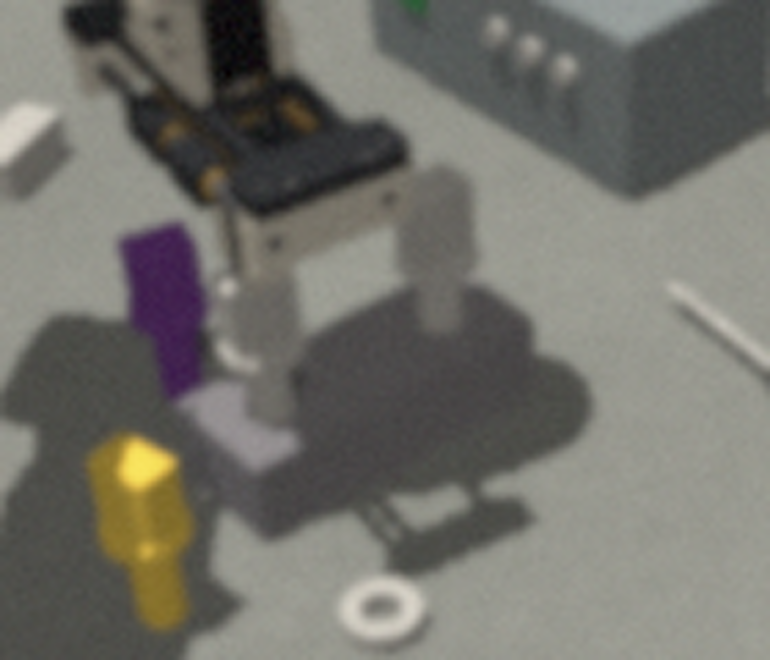

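```bash
python3 - <<'E'
from h import *
s=r.get_state();t=s['tcp_pos'];print(t,s['gripper_width'])
for n,P in [('tcp',t),('grasp',t+[0,0,.019]),('head',[.496,.1307,.114]),('headtop',[.496,.1307,.134]),('foot',[.496,.1307,.05])]:
    q=proj('side',[P])[0]; print(n,q,(q-[170,80])*5.5, 'top',proj('top',[P])[0],'wrist',proj('wrist',[P])[0])
p,d=capture('top'); crop(p,110,120,230,220,6,'pics/t5.png')
E
```

```text
[0.49739778 0.13078698 0.09968474] 0.001629244237238686
tcp [217.09278169 139.38877631] [259.01029927 326.63826972] top [169.73707513 191.91710947] wrist [272.70374574 241.45710483]
grasp [216.2559538  133.73703687] [254.40774592 295.55370277] top [168.43094466 191.10473157] wrist [272.56097926 254.02838607]
head [216.07089913 135.38679436] [253.38994522 304.62736896] top [168.76702316 191.80764683] wrist [273.17309986 252.97418877]
headtop [215.16808614 129.31796818] [248.42447376 271.24882497] top [167.36465901 190.94202177] wrist [273.06202673 268.50974418]
foot [218.81864215 153.75862263] [268.50253184 405.67242445] top [173.01398723 194.42765877] wrist [273.41876159 218.78332218]
```

View pics/t5.png

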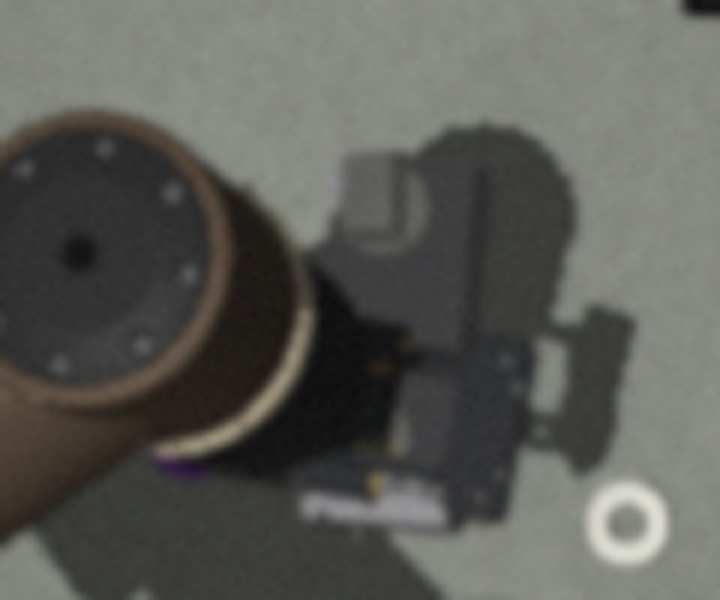

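```bash
python3 - <<'E'
from h import *
a=cv2.imread('pics/w4.png')[190:350,210:340];b=cv2.imread('pics/w5.png')[190:350,210:340]
cv2.imwrite('pics/c45.png',cv2.resize(np.hstack([a,b]),None,fx=3,fy=3,interpolation=2))
p,d=capture('wrist');np.set_printoptions(linewidth=200,precision=3)
for v in range(200,346,8): print(v,d[v,210:340:10])
print(r.get_state()['gripper_width'])
E
```

```text
200 [0.303 0.303 0.252 0.252 0.252 0.251 0.241 0.252 0.252 0.252 0.251 0.303 0.303]
208 [0.305 0.304 0.253 0.253 0.254 0.208 0.208 0.208 0.213 0.254 0.254 0.253 0.305]
216 [0.307 0.307 0.255 0.254 0.209 0.2   0.199 0.2   0.201 0.214 0.255 0.254 0.307]
224 [0.31  0.309 0.256 0.256 0.211 0.185 0.186 0.186 0.188 0.209 0.256 0.257 0.309]
232 [0.31  0.312 0.258 0.212 0.175 0.175 0.174 0.173 0.175 0.211 0.258 0.258 0.311]
240 [0.313 0.314 0.26  0.213 0.17  0.169 0.171 0.17  0.171 0.213 0.259 0.26  0.314]
248 [0.094 0.094 0.093 0.093 0.093 0.172 0.17  0.169 0.172 0.094 0.093 0.092 0.093]
256 [0.089 0.088 0.088 0.088 0.088 0.156 0.16  0.16  0.096 0.088 0.087 0.089 0.088]
264 [0.084 0.084 0.083 0.084 0.082 0.148 0.152 0.151 0.096 0.084 0.084 0.085 0.083]
272 [0.079 0.08  0.079 0.079 0.079 0.086 0.142 0.145 0.086 0.08  0.079 0.079 0.079]
280 [0.077 0.076 0.075 0.077 0.078 0.084 0.138 0.137 0.083 0.076 0.077 0.076 0.076]
288 [0.077 0.076 0.076 0.076 0.075 0.083 0.086 0.086 0.082 0.076 0.074 0.076 0.077]
296 [0.077 0.076 0.075 0.077 0.077 0.081 0.085 0.085 0.082 0.078 0.077 0.077 0.076]
304 [0.077 0.078 0.077 0.078 0.077 0.081 0.084 0.084 0.081 0.077 0.077 0.078 0.077]
312 [0.077 0.076 0.078 0.077 0.079 0.081 0.086 0.085 0.081 0.078 0.078 0.077 0.078]
320 [0.078 0.078 0.077 0.078 0.078 0.082 0.129 0.127 0.082 0.077 0.078 0.079 0.077]
328 [0.078 0.079 0.079 0.079 0.079 0.083 0.13  0.129 0.083 0.079 0.079 0.077 0.079]
336 [0.079 0.08  0.078 0.079 0.079 0.102 0.13  0.131 0.096 0.079 0.079 0.079 0.078]
344 [0.08  0.081 0.08  0.08  0.08  0.103 0.345 0.344 0.079 0.078 0.078 0.078 0.079]
0.000413922158714197
```

View pics/c45.png

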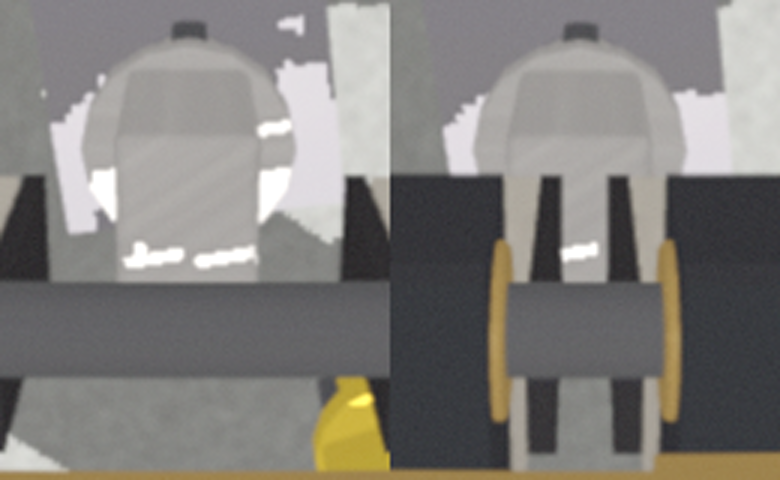

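The fingers closed on nothing (0.4 mm). In the image they appear to end well short of the TCP I assumed. I'll open, lift clear and compare the fingertips with the projected TCP.

>>> servo_tool(
  grip=[-0.1,-0.1,-0.1,-0.1,-0.1,-0.1,-0.1],
  translation=[
    [0,0,-0.005],
    [0,0,-0.04],
    [0,0,-0.08],
    [0,0,-0.12],
    [0,0,-0.12],
    [0,0,-0.12],
    [0,0,-0.12],
  ],
  turn=[0,0,0,0,0,0,0],
)

```text
time_s: 5.97
tcp_pos: [0.4971, 0.1308, 0.2198]
eef_rot: [-180.0, -0.0, -9.6]
contact_force: [-0.6, 0.1, -0.3]
gripper_width: 0.0418
```

```bash
python3 - <<'E'
from h import *
s=r.get_state();t=s['tcp_pos'];print(t,s['gripper_width'])
p,d=capture('side'); x0,y0=160,50
im=cv2.resize(p[y0:y0+120,x0:x0+130],None,fx=5,fy=5,interpolation=2)
for P,c in [(t,(0,0,255)),(t+[0,0,.038],(0,255,0)),(t+[0,0,.066],(255,0,0))]:
    q=(proj('side',[P])[0]-[x0,y0])*5; cv2.circle(im,tuple(int(a) for a in q),4,c,1)
cv2.imwrite('pics/s6.png',im)
p,d=capture('wrist'); cv2.imwrite('pics/w6.png',p); np.save('w6d.npy',d)
for v in (244,250,260,280): print(v,d[v,170:240:5])
E
```

```text
[0.49709107 0.13080516 0.21983069] 0.041796799526231
244 [0.44293067 0.442265   0.44162    0.44250262 0.44273922 0.44272792
 0.44185084 0.44197273 0.4427201  0.4426256  0.44164243 0.44083443
 0.44266474 0.44345382]
250 [0.09204156 0.09069359 0.44527882 0.44564864 0.44255444 0.16365777
 0.16245511 0.16274455 0.16260952 0.162723   0.165948   0.16595139
 0.44362527 0.4453915 ]
260 [0.08650137 0.09113584 0.09673364 0.44882387 0.15161142 0.15168962
 0.15279229 0.15260476 0.15272456 0.15355915 0.15501416 0.15944216
 0.44880882 0.44821563]
280 [0.08387505 0.08870228 0.09263875 0.13508862 0.13424696 0.13346481
 0.13487992 0.13428429 0.13778451 0.13613907 0.14404358 0.15885219
 0.45635033 0.4538892 ]
```

View pics/s6.png

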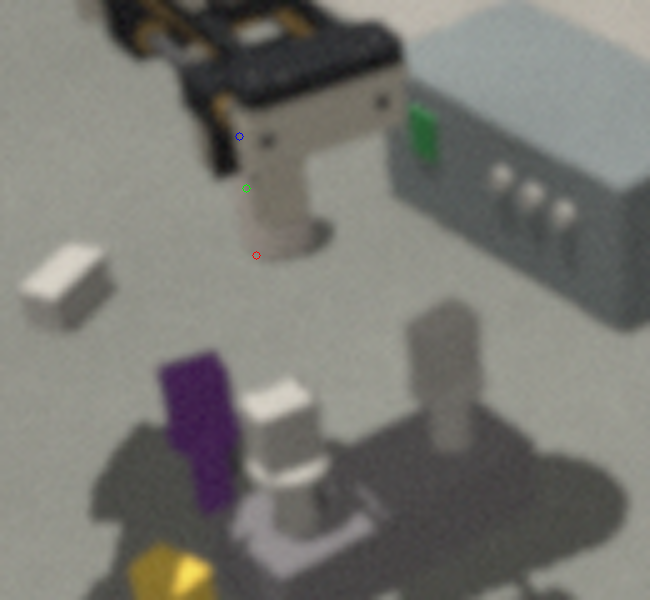

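View pics/w6.png

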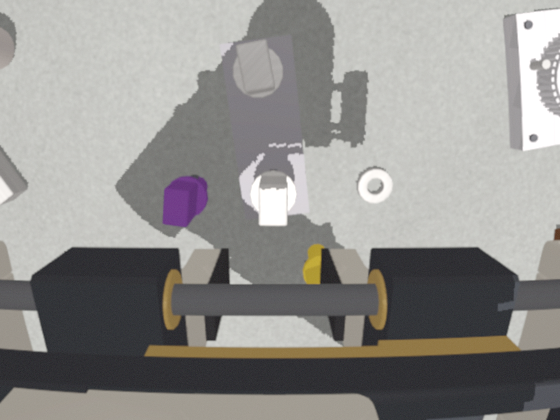

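```bash
python3 - <<'E'
from h import *
s=r.get_state();t=s['tcp_pos']
C=cam('side');p,d=capture('side')
np.set_printoptions(linewidth=200,precision=3)
for v in range(70,104,2): print(v,d[v,204:230:2])
for dz in (0,.02,.038,.066):
  P=t+[0,0,dz]; print(dz,proj('side',[P])[0], -(C[2]@np.r_[P,1])[2])
E
```

```text
70 [0.849 0.821 0.814 0.814 0.816 0.818 0.821 0.825 0.829 0.83  0.835 0.838 0.841]
72 [0.85  0.825 0.817 0.814 0.819 0.822 0.827 0.828 0.833 0.833 0.844 0.846 0.848]
74 [0.852 0.829 0.823 0.821 0.824 0.827 0.83  0.839 0.845 0.844 0.846 0.848 0.855]
76 [0.858 0.862 0.828 0.822 0.833 0.837 0.839 0.842 0.846 0.846 0.852 0.853 0.857]
78 [0.957 0.957 0.831 0.833 0.836 0.837 0.842 0.845 0.849 0.85  0.854 0.854 0.858]
80 [0.96  0.958 0.834 0.836 0.838 0.845 0.847 0.846 0.854 0.858 0.856 1.456 1.46 ]
82 [0.961 0.966 0.84  0.839 0.841 0.842 0.849 0.85  0.907 1.446 1.454 1.454 1.446]
84 [0.962 0.966 0.848 0.    0.844 0.905 0.907 0.915 0.913 1.441 1.447 1.44  1.441]
86 [1.435 1.337 1.322 0.924 0.906 0.906 0.909 0.913 0.919 1.428 1.431 1.433 1.435]
88 [1.421 1.421 1.328 1.323 0.912 0.914 0.916 0.915 0.924 1.423 1.425 1.432 1.426]
90 [1.417 1.419 1.339 1.33  0.919 0.916 0.92  0.923 0.928 1.419 1.416 1.418 1.409]
92 [1.407 1.406 1.344 1.337 0.922 0.922 0.925 0.929 0.93  1.408 1.409 1.406 1.403]
94 [1.397 1.398 1.353 1.35  0.93  0.925 0.927 0.931 1.35  1.372 1.398 1.395 1.4  ]
96 [1.39  1.389 1.358 1.351 1.347 0.929 1.349 1.351 1.36  1.372 1.388 1.388 1.387]
98 [1.385 1.384 1.367 1.359 1.356 1.349 1.355 1.364 1.367 1.378 1.382 1.382 1.385]
100 [1.371 1.368 1.372 1.369 1.359 1.357 1.36  1.366 1.371 1.374 1.375 1.371 1.375]
102 [1.362 1.363 1.36  1.364 1.366 1.366 1.362 1.365 1.369 1.368 1.369 1.362 1.363]
0 [211.37  101.683] 0.9829178107088068
0.02 [210.348  94.68 ] 0.9677496488400841
0.038 [209.407  88.207] 0.9540983031582337
0.066 [207.901  77.805] 0.9328628765420219
```

```bash
python3 - <<'E'
from h import *
s=r.get_state();t=s['tcp_pos']
C=cam('side');p,d=capture('side')
a=np.radians(s['eef_rot'][2]); T=np.array([[np.cos(a),np.sin(a),0],[np.sin(a),-np.cos(a),0],[0,0,-1]])
for u,v in [(214,95),(214,94),(218,93),(214,90),(220,92),(214,86),(214,82),(218,80),(224,78),(220,74),(208,82),(210,94)]:
    o,dr=ray('side',(u,v),C); P=o+dr*d[v,u]; print(u,v,d[v,u],P.round(3),'tool',(T@(P-t)).round(3))
K,D,V=cam('wrist');p,d=capture('wrist')
for u,v in [(200,250),(215,249),(225,250),(200,260),(345,250),(330,250)]:
    o,dr=ray('wrist',(u,v)); P=o+dr*d[v,u]; print(u,v,'tool',(T@(P-t)).round(3))
E
```

```text
214 95 0.9264552 [0.482 0.093 0.261] tool [-0.008  0.04  -0.043]
214 94 0.92347723 [0.482 0.092 0.264] tool [-0.008  0.041 -0.046]
218 93 0.9276207 [0.492 0.089 0.264] tool [ 0.002  0.041 -0.045]
214 90 0.91373354 [0.482 0.089 0.276] tool [-0.008  0.043 -0.057]
220 92 0.9325693 [0.499 0.091 0.262] tool [ 0.009  0.038 -0.044]
214 86 0.90949976 [0.485 0.091 0.284] tool [-0.005  0.04  -0.066]
214 82 0.8468145 [0.457 0.048 0.324] tool [-0.025  0.088 -0.106]
218 80 0.84953964 [0.467 0.047 0.325] tool [-0.015  0.088 -0.107]
224 78 0.8519821 [0.48  0.042 0.327] tool [-0.002  0.09  -0.109]
220 74 0.84272945 [0.474 0.046 0.338] tool [-0.009  0.087 -0.119]
208 82 0.8437883 [0.447 0.055 0.326] tool [-0.037  0.083 -0.107]
210 94 1.3395854 [0.679 0.415 0.033] tool [ 0.132 -0.311  0.186]
200 250 tool [ 0.013 -0.034 -0.045]
215 249 tool [ 0.013 -0.027 -0.042]
225 250 tool [ 0.01  -0.023 -0.038]
200 260 tool [ 0.013 -0.032 -0.055]
345 250 tool [ 0.013  0.034 -0.044]
330 250 tool [ 0.011  0.027 -0.041]
```

Both cameras agree that the real fingertips sit about 41 mm behind the reported TCP. The body sits 47 mm behind the real grasp point, which matches the description, so the tool offset is wrong and I'll correct for it. To put the tips at 0.099 I need the reported z at 0.058.

>>> servo_tool(
  grip=[-0.1,-0.1,-0.1,-0.1,-0.1,-0.1,-0.1,-0.1],
  translation=[
    [-0.001,0,0.03],
    [-0.001,0,0.06],
    [-0.001,0,0.085],
    [-0.001,0,0.11],
    [-0.001,0,0.13],
    [-0.001,0,0.147],
    [-0.001,0,0.161],
    [-0.001,0,0.161],
  ],
  turn=[0,0,0,0,0,0,0,0],
)

```text
time_s: 6.88
tcp_pos: [0.4942, 0.1297, 0.0553]
eef_rot: [179.8, 0.3, -9.6]
contact_force: [-0.6, -0.2, 0.2]
gripper_width: 0.0485
```

>>> servo_tool(
  grip=[1,1,1,1,1,1,1],
  translation=[
    [0,0,0],
    [0,0,0],
    [0,0,0],
    [0,0,0],
    [0,0,0],
    [0,0,0],
    [0,0,0],
  ],
  turn=[0,0,0,0,0,0,0],
  newtons=50,
)

```text
time_s: 7.47
tcp_pos: [0.497, 0.1313, 0.0596]
eef_rot: [-179.9, -0.1, -9.5]
contact_force: [-0.7, 0.4, 6.0]
gripper_width: 0.0239
```

```bash
python3 - <<'E'
from h import *
s=r.get_state();print(s['tcp_pos'],s['eef_rot'],s['gripper_width'],s['contact_force'],s['moment'])
E
```

```text
[0.49702387 0.13126296 0.05957668] [-1.79947020e+02 -7.74564809e-02 -9.53841099e+00] 0.02387751772710715 [-0.74715699  0.4306513   6.00444636] [ 0.01421901  0.35640983 -0.00316894]
```

>>> servo_tool(
  grip=[1,1,1,1,1,1],
  translation=[
    [0,0,-0.01],
    [0,0,-0.025],
    [0,0,-0.04],
    [0,0,-0.06],
    [0,0,-0.075],
    [0,0,-0.075],
  ],
  turn=[0,0,0,0,0,0],
)

```text
time_s: 7.97
tcp_pos: [0.4976, 0.1316, 0.1368]
eef_rot: [-179.9, -0.2, -9.5]
contact_force: [0.7, -0.3, -3.2]
gripper_width: 0.024
```

```bash
python3 - <<'E'
from h import *
s=r.get_state();print(s['tcp_pos'],s['eef_rot'],s['gripper_width'],s['contact_force'],s['moment'])
p,d=capture('wrist'); cv2.imwrite('pics/w7.png',p)
p2,d=capture('side'); crop(p2,170,60,290,200,4.2,'pics/s7.png')
E
```

```text
[0.49762545 0.13156814 0.13678626] [-179.85529201   -0.183398     -9.53904499] 0.024020374333903804 [ 0.7345922  -0.27617743 -3.22745767] [ 0.06849899 -0.2323704  -0.05377893]
```

View pics/w7.png

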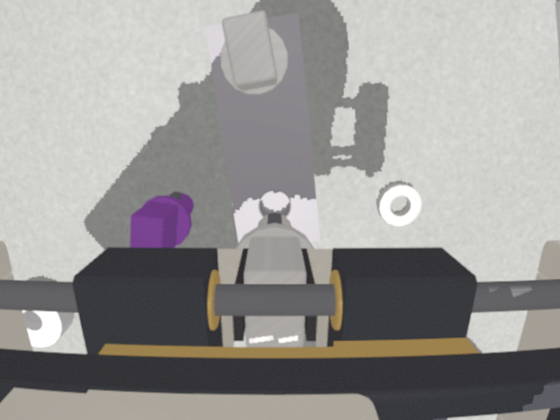

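View pics/s7.png

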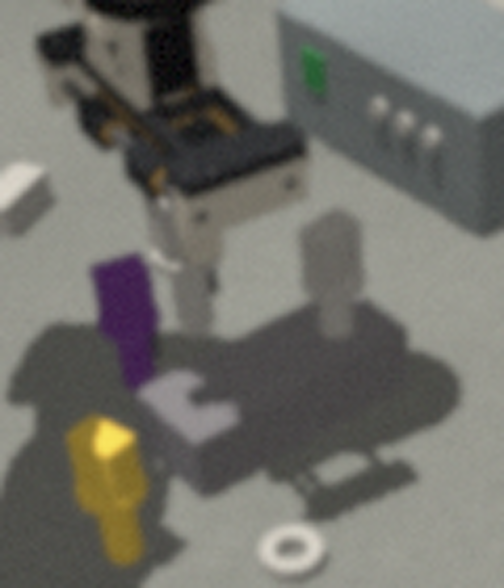

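```bash
python3 - <<'E'
from h import *
p=cv2.imread('pics/w7.png'); crop(p,225,185,325,260,7.5,'pics/w7z.png')
E
```

```text
(no output)
```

View pics/w7z.png

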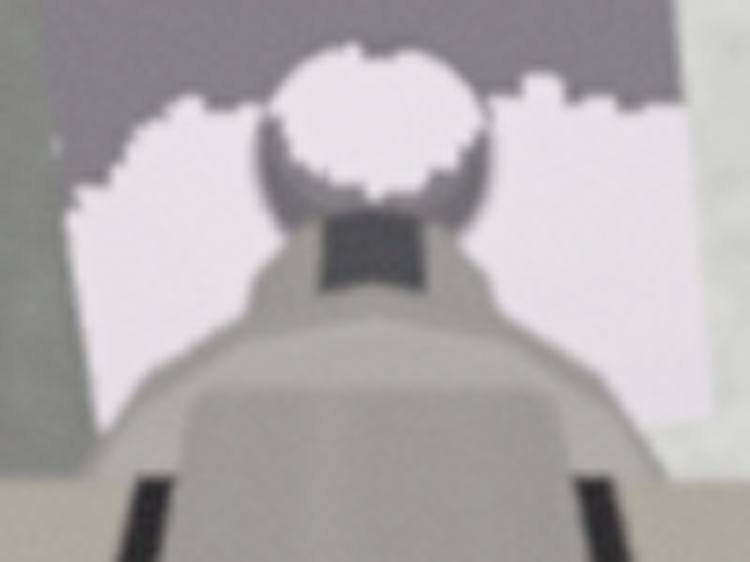

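The shaft is held, with the key along tool +x and the axis about 1.3 mm behind the tool axis. Now I'll carry it over the bore.

>>> servo_tool(
  grip=[1,1,1,1,1,1,1,1,1,1],
  translation=[
    [0.008,0.022,0],
    [0.019,0.052,0],
    [0.03,0.084,0],
    [0.042,0.116,0],
    [0.054,0.148,0],
    [0.066,0.182,0],
    [0.078,0.216,0],
    [0.09,0.25,0],
    [0.102,0.283,0],
    [0.111,0.308,0],
  ],
  turn=[0.02,0.04,0.06,0.08,0.1,0.12,0.14,0.16,0.174,0.174],
)

```text
time_s: 8.9
tcp_pos: [0.5535, -0.1935, 0.1316]
eef_rot: [180.0, 0.2, -19.6]
contact_force: [0.2, -0.3, -3.3]
gripper_width: 0.0238
```

>>> servo_tool(
  grip=[1,1,1,1],
  translation=[
    [0.006,0.015,0],
    [0.006,0.034,0],
    [0.006,0.034,0],
    [0.006,0.034,0],
  ],
  turn=[0,0,0,0],
)

```text
time_s: 9.23
tcp_pos: [0.5474, -0.2258, 0.1316]
eef_rot: [180.0, 0.2, -19.7]
contact_force: [0.3, 0.8, -2.6]
gripper_width: 0.0236
```

```bash
python3 - <<'E'
from h import *
p,d=capture('wrist'); cv2.imwrite('pics/w8.png',p); crop(p,200,130,350,260,5,'pics/w8z.png')
s=r.get_state();print(s['time_s'],s['tcp_pos'],s['eef_rot'],s['gripper_width'],s['contact_force'],s['moment'])
E
```

```text
9.2833 [ 0.5478275  -0.22522488  0.13205286] [ 1.79986126e+02  1.61044290e-01 -1.95986736e+01] 0.023237451661680123 [ 0.23187371  0.02729664 -3.0687483 ] [-0.02489012 -0.03626798  0.01870601]
```

View pics/w8z.png

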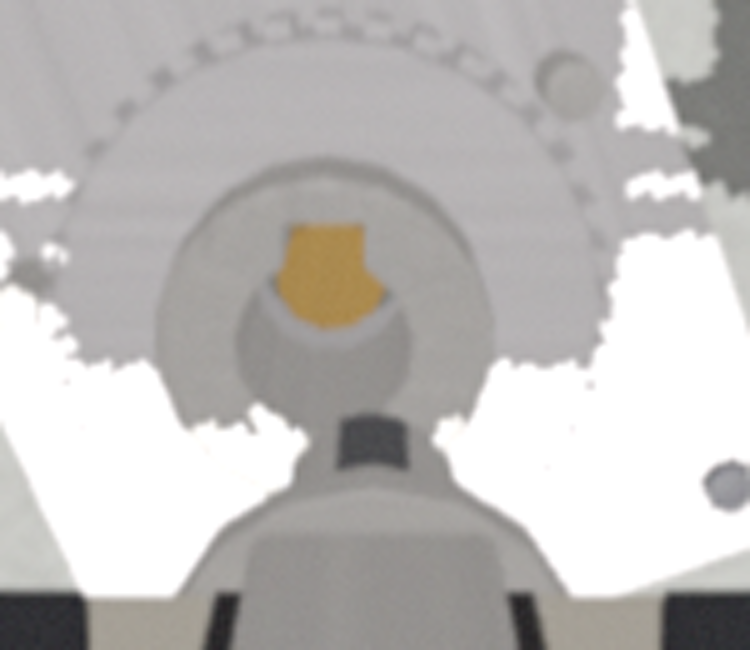

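```bash
python3 - <<'E'
from h import *
from scipy.optimize import least_squares
s=r.get_state();t=s['tcp_pos'];C=cam('wrist')
a=np.radians(s['eef_rot'][2]); T=np.array([[np.cos(a),np.sin(a)],[np.sin(a),-np.cos(a)]])
f=lambda u,v:T@(onz('wrist',(200+(u+.5)/5-.5,130+(v+.5)/5-.5),.075,C)[:2]-t[:2])
def circ(pts,r0=None):
    P=np.array([f(*q) for q in pts]); s=least_squares(lambda c:np.hypot(*(P-c[:2]).T)-c[2],[*P.mean(0),.02]); return s.x.round(4),np.abs(s.fun).max()
print('bore',circ([(237,340),(412,340),(262,290),(388,293),(250,385),(402,385)]))
print('hub',circ([(155,330),(495,330),(325,172),(200,235),(450,235),(180,400),(475,400)]))
print('keyway',f(289,225),f(363,225),'exit',f(278,270),f(370,270))
print(t, T.T@np.array([0,0]))
E
```

```text
bore (array([ 0.0116, -0.0065,  0.0128]), np.float64(0.00028469515356131965))
hub (array([ 0.0132, -0.0063,  0.0245]), np.float64(0.0008924384051197595))
keyway [ 0.03020912 -0.01159112] [ 0.03019306 -0.00077925] exit [ 0.02350732 -0.01330125] [0.02348842 0.0002334 ]
[ 0.5478275  -0.22522488  0.13205286] [0. 0.]
```

>>> servo_tool(
  grip=[1,1,1,1,1,1,1],
  translation=[
    [0.006,-0.003,0],
    [0.013,-0.006,0],
    [0.013,-0.006,0.01],
    [0.013,-0.006,0.02],
    [0.013,-0.006,0.02],
    [0.013,-0.006,0.02],
    [0.013,-0.006,0.02],
  ],
  turn=[0,0,0,0,0,0,0],
)

```text
time_s: 9.87
tcp_pos: [0.5631, -0.2238, 0.1134]
eef_rot: [180.0, 0.0, -19.5]
contact_force: [0.5, 0.4, -3.0]
gripper_width: 0.0237
```

```bash
python3 - <<'E'
from h import *
s=r.get_state();print(s['time_s'],s['tcp_pos'],s['eef_rot'],s['gripper_width'],s['contact_force'],s['moment'])
a=np.radians(s['eef_rot'][2]); T=np.array([[np.cos(a),np.sin(a)],[np.sin(a),-np.cos(a)]])
b=np.array([.5478275,-.22522488])+np.array([[np.cos(np.radians(-19.6)),np.sin(np.radians(-19.6))],[np.sin(np.radians(-19.6)),-np.cos(np.radians(-19.6))]]).T@np.array([.0131,-.0063])
print('target tcp',b,'remaining tool',T@(b-s['tcp_pos'][:2]))
p,d=capture('wrist'); cv2.imwrite('pics/w9.png',p); crop(p,200,130,350,260,5,'pics/w9z.png')
E
```

```text
9.8667 [ 0.5630945  -0.22381974  0.11341354] [ 1.79982142e+02  3.25719926e-02 -1.95058427e+01] 0.023744327378482963 [ 0.49307817  0.3716636  -3.00922752] [-0.11906934 -0.08261568  0.02780785]
target tcp [ 0.5622818  -0.22368433] remaining tool [-0.00081127  0.00014373]
```

View pics/w9z.png

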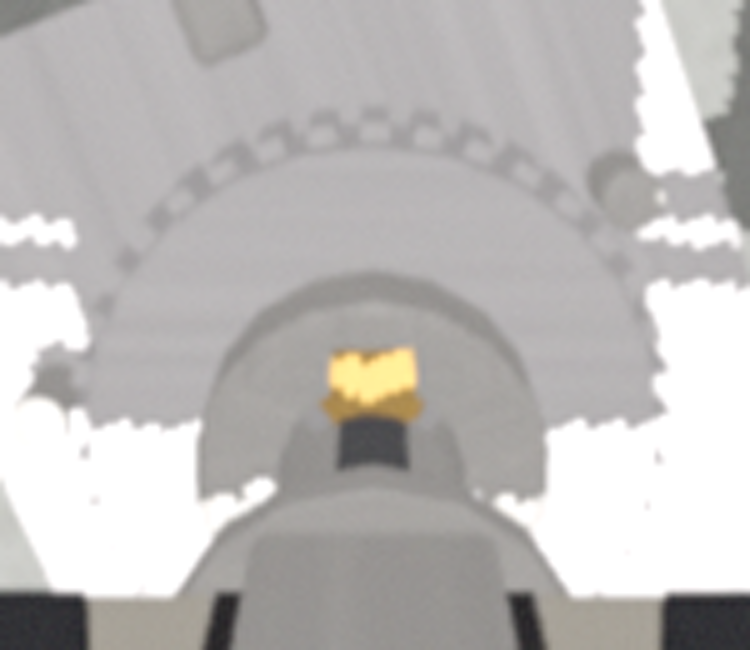

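The view shows the keyway centred at column 372 and the key at 372, so they line up. Lowering the foot into the bore.

>>> servo_tool(
  grip=[1,1,1,1,1,1,1,1],
  translation=[
    [-0.001,0,0.004],
    [-0.001,0,0.008],
    [-0.001,0,0.011],
    [-0.001,0,0.014],
    [-0.001,0,0.017],
    [-0.001,0,0.019],
    [-0.001,0,0.019],
    [-0.001,0,0.019],
  ],
  turn=[0,0,0,0,0,0,0,0],
)

```text
time_s: 10.58
tcp_pos: [0.5623, -0.2236, 0.0945]
eef_rot: [180.0, 0.0, -19.5]
contact_force: [0.4, -0.7, -4.2]
gripper_width: 0.0237
```

```bash
cat > st.py <<'E'
from h import *
s=r.get_state();a=np.radians(s['eef_rot'][2]); T=np.array([[np.cos(a),np.sin(a),0],[np.sin(a),-np.cos(a),0],[0,0,-1]])
b=np.array([.5623,-.2237,0]);t=s['tcp_pos']
print(s['time_s'],'tcp',t.round(4),s['eef_rot'].round(2),'w',round(s['gripper_width'],4),'F',s['contact_force'].round(1),'Ftool',(T@s['contact_force']).round(1),'Mtool',(T@s['moment']).round(2),'rem',(T@(b-t)).round(4)[:2],'foot',round(t[2]-.0296,4))
E
python3 st.py
```

```text
10.5833 tcp [ 0.5623 -0.2236  0.0945] [ 1.7999e+02  2.0000e-02 -1.9520e+01] w 0.0237 F [ 0.4 -0.7 -4.2] Ftool [0.6 0.5 4.2] Mtool [ 0.01  0.02 -0.  ] rem [0.0001 0.0001] foot 0.0649
```

Inserted 10 mm without contact. Continuing toward the key.

>>> servo_tool(
  grip=[1,1,1,1,1,1,1],
  translation=[
    [0,0,0.003],
    [0,0,0.006],
    [0,0,0.009],
    [0,0,0.012],
    [0,0,0.014],
    [0,0,0.016],
    [0,0,0.016],
  ],
  turn=[0,0,0,0,0,0,0],
)

```text
time_s: 11.17
tcp_pos: [0.562, -0.2236, 0.0781]
eef_rot: [180.0, 0.0, -19.5]
contact_force: [0.3, 0.7, -3.6]
gripper_width: 0.0239
```

```bash
python3 st.py; python3 -c "
from h import *
p,d=capture('wrist'); crop(p,200,130,350,260,5,'pics/w10z.png')"
```

```text
11.1667 tcp [ 0.562  -0.2236  0.0781] [ 1.7999e+02  5.0000e-02 -1.9530e+01] w 0.0239 F [ 0.3  0.7 -3.6] Ftool [ 0.  -0.7  3.6] Mtool [-0.03 -0.06  0.04] rem [0.0003 0.    ] foot 0.0485
```

View pics/w10z.png

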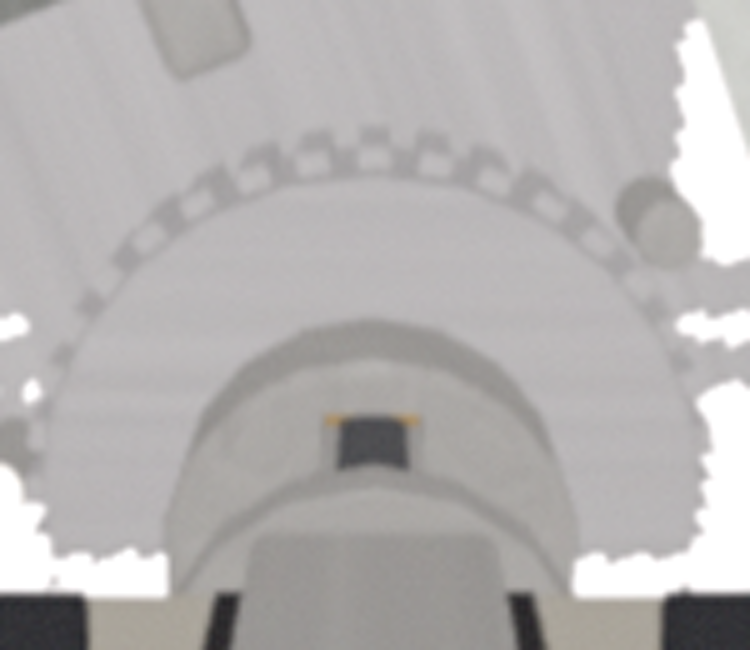

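The key has entered the keyway. It's centred, about 4 mm past the mouth, with no contact force.

>>> servo_tool(
  grip=[1,1,1,1,1,1,1],
  translation=[
    [0,0,0.003],
    [0,0,0.006],
    [0,0,0.009],
    [0,0,0.012],
    [0,0,0.015],
    [0,0,0.018],
    [0,0,0.018],
  ],
  turn=[0,0,0,0,0,0,0],
)

```text
time_s: 11.8
tcp_pos: [0.5618, -0.2235, 0.0598]
eef_rot: [180.0, 0.1, -19.5]
contact_force: [-1.0, 0.1, -4.0]
gripper_width: 0.0241
```

```bash
python3 st.py
```

```text
11.8 tcp [ 0.5618 -0.2235  0.0598] [ 1.7999e+02  7.0000e-02 -1.9540e+01] w 0.0241 F [-1.   0.1 -4. ] Ftool [-1.   0.2  4. ] Mtool [-0.02  0.   -0.  ] rem [0.0005 0.    ] foot 0.0302
```

Still no contact force. Next I'll go to the ejector (about 0.0546) and home (about 0.0486).

>>> servo_tool(
  grip=[1,1,1,1,1,1],
  translation=[
    [0,0,0.003],
    [0,0,0.005],
    [0,0,0.007],
    [0,0,0.009],
    [0,0,0.01],
    [0,0,0.01],
  ],
  turn=[0,0,0,0,0,0],
)

```text
time_s: 12.3
tcp_pos: [0.5626, -0.2237, 0.0516]
eef_rot: [180.0, -0.0, -19.5]
contact_force: [-2.9, 1.9, 6.0]
gripper_width: 0.0238
```

```bash
python3 st.py
```

```text
12.3 tcp [ 0.5626 -0.2237  0.0516] [ 1.7999e+02 -4.0000e-02 -1.9500e+01] w 0.0238 F [-2.9  1.9  6. ] Ftool [-3.4 -0.8 -6. ] Mtool [ 0.36 -1.48 -0.  ] rem [-0.0003  0.0001] foot 0.022
```

>>> servo_tool(
  grip=[1,1,1,1,1,1],
  translation=[
    [-0.0005,0,0.001],
    [-0.0005,0,0.002],
    [-0.0005,0,0.003],
    [-0.0005,0,0.004],
    [-0.0005,0,0.005],
    [-0.0005,0,0.005],
  ],
  turn=[0,0,0,0,0,0],
  newtons=58,
)

```text
time_s: 12.8
tcp_pos: [0.5627, -0.2237, 0.0486]
eef_rot: [180.0, -0.1, -19.5]
contact_force: [-5.5, 3.1, 18.0]
gripper_width: 0.0239
```

```bash
python3 st.py
```

```text
12.8 tcp [ 0.5627 -0.2237  0.0486] [ 1.7998e+02 -1.4000e-01 -1.9470e+01] w 0.0239 F [-5.5  3.1 18. ] Ftool [ -6.2  -1.1 -18. ] Mtool [ 0.72 -3.08  0.04] rem [-0.0004  0.0001] foot 0.019
```

>>> servo_tool(
  grip=[1,1,1,1,1,1],
  translation=[
    [-0.0005,0,0],
    [-0.001,0,0],
    [-0.001,0,0.001],
    [-0.001,0,0.0015],
    [-0.001,0,0.002],
    [-0.001,0,0.002],
  ],
  turn=[0,0,0,0,0,0],
)

```text
time_s: 13.3
tcp_pos: [0.5628, -0.2237, 0.0485]
eef_rot: [180.0, -0.3, -19.4]
contact_force: [-8.4, 6.0, 30.2]
gripper_width: 0.0239
```

```bash
python3 st.py; python3 -c "
from h import *
p,d=capture('wrist'); crop(p,200,150,350,260,5,'pics/w11z.png')
p,d=capture('side'); crop(p,270,130,390,260,4.5,'pics/s11.png')"
```

```text
13.3 tcp [ 0.5628 -0.2237  0.0485] [179.98  -0.28 -19.42] w 0.0239 F [-8.4  6.  30.2] Ftool [ -9.9  -2.9 -30.2] Mtool [ 0.99 -4.21  0.08] rem [-0.0004  0.0002] foot 0.0189
```

View pics/w11z.png

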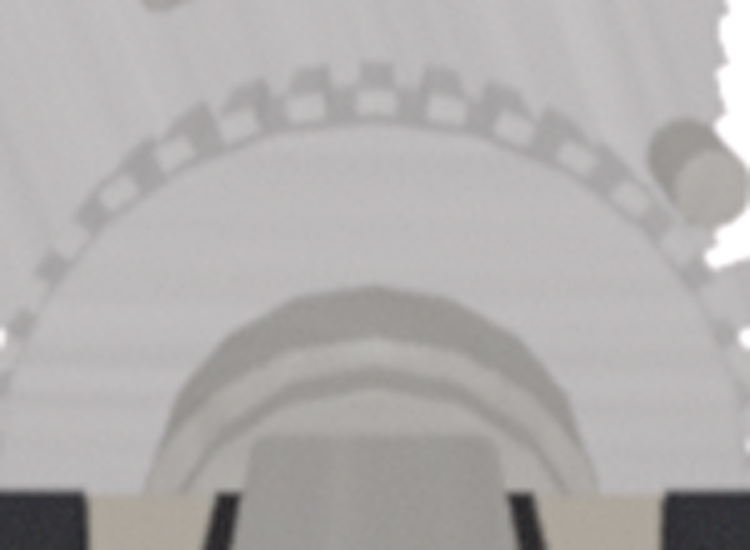

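View pics/s11.png

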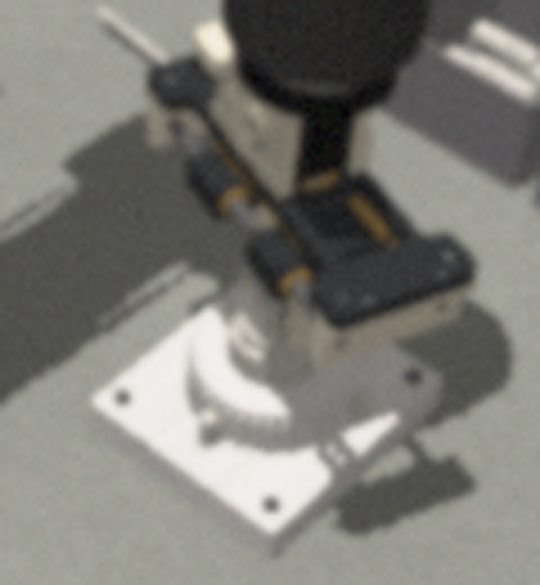

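Force rose to 30 N while z stayed at 0.0485, so the collar is seated solidly. I'll ease the side force and some of the push, then check the collar height with depth.

>>> servo_tool(
  grip=[1,1,1,1,1,1],
  translation=[
    [-0.0005,0,-0.0005],
    [-0.001,-0.0003,-0.001],
    [-0.0015,-0.0003,-0.001],
    [-0.0015,-0.0003,-0.001],
    [-0.0015,-0.0003,-0.001],
    [-0.0015,-0.0003,-0.001],
  ],
  turn=[0,0,0,0,0,0],
)

```text
time_s: 13.9
tcp_pos: [0.5626, -0.2234, 0.0485]
eef_rot: [180.0, -0.4, -19.4]
contact_force: [-2.5, -0.1, 18.9]
gripper_width: 0.0237
```

```bash
python3 st.py; python3 - <<'E'
from h import *
C=cam('wrist');p,d=capture('wrist')
def zz(u,v):
    o,dr=ray('wrist',(u,v),C); return (o+dr*d[v,u])[2]
f=lambda u,v:zz(int(200+u/5),int(150+v/5))
print('collar top',[round(np.median([f(u+a,415) for a in (-5,0,5)]),4) for u in (300,375,450)],'hub',[round(f(u,v),4) for u,v in [(375,350),(300,365),(450,365),(365,355)]],'rim',[round(f(u,220),4) for u in (200,375,550)])
E
```

```text
13.9 tcp [ 0.5626 -0.2234  0.0485] [179.98  -0.38 -19.42] w 0.0237 F [-2.5 -0.1 18.9] Ftool [ -2.3   0.9 -18.9] Mtool [-0.29 -1.24 -0.04] rem [-0.0002  0.0003] foot 0.0189
collar top [np.float64(0.0843), np.float64(0.085), np.float64(0.0841)] hub [np.float64(0.0748), np.float64(0.0769), np.float64(0.0761), np.float64(0.076)] rim [np.float64(0.0553), np.float64(0.0557), np.float64(0.0565)]
```

>>> servo_tool(
  grip=[1,1,1,1,1,1,1,1],
  translation=[
    [0.0005,0,0.0003],
    [0.001,0,0.0006],
    [0.0015,0,0.001],
    [0.0015,0,0.001],
    [0.0015,0,0.001],
    [0.0015,0,0.001],
    [0.0015,0,0.001],
    [0.0015,0,0.001],
  ],
  turn=[0,0,0,0,0,0,0,0],
)

```text
time_s: 14.62
tcp_pos: [0.5628, -0.2236, 0.0485]
eef_rot: [180.0, -0.3, -19.4]
contact_force: [-8.6, 4.1, 30.3]
gripper_width: 0.0236
```

```bash
python3 st.py
```

```text
14.6167 tcp [ 0.5628 -0.2236  0.0485] [179.96  -0.28 -19.42] w 0.0236 F [-8.6  4.1 30.3] Ftool [ -9.5  -1.  -30.3] Mtool [ 0.55 -4.03 -0.02] rem [-0.0004  0.0003] foot 0.0189
```

>>> servo_tool(
  grip=[1,1,1,1,1,1],
  translation=[
    [-0.0003,0,-0.0005],
    [-0.0003,0,-0.0005],
    [-0.0003,0,-0.0005],
    [-0.0003,0,-0.0005],
    [-0.0003,0,-0.0005],
    [-0.0003,0,-0.0005],
  ],
  turn=[0,0,0,0,0,0],
)

```text
time_s: 15.12
tcp_pos: [0.5628, -0.2236, 0.0485]
eef_rot: [180.0, -0.3, -19.4]
contact_force: [-5.8, 3.0, 24.4]
gripper_width: 0.0241
```

```bash
python3 st.py; python3 -c "
from h import *
p,d=capture('top'); crop(p,110,130,330,220,3.5,'pics/t12.png')"; python3 st.py
```

```text
15.1167 tcp [ 0.5628 -0.2236  0.0485] [179.97  -0.3  -19.43] w 0.0241 F [-5.8  3.  24.4] Ftool [ -6.5  -0.9 -24.4] Mtool [ 0.38 -3.11 -0.  ] rem [-0.0004  0.0003] foot 0.0189
15.1667 tcp [ 0.5628 -0.2235  0.0485] [179.97  -0.3  -19.43] w 0.0238 F [-6.6  2.9 25.5] Ftool [ -7.2  -0.5 -25.5] Mtool [ 0.33 -3.1   0.04] rem [-0.0004  0.0003] foot 0.0189
```

View pics/t12.png

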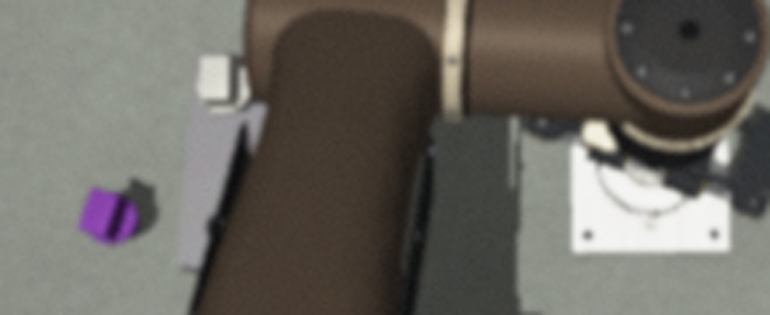

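The top view shows the plain shaft still in the stand at (215,75) and the purple look-alike untouched. The gripper is over the nest, and z and force are steady. Handing in.

```bash
python3 -c "
from plant import order
print(order.close_job())"; python3 st.py
```

```text
the job is handed in; nothing more can be done
None
the job is handed in; nothing more can be done
```

The keyed shaft is in the pulley hub with its key in the keyway. Its collar is down on the hub against the ejector, and the gripper is still holding it there. I handed the job in at about 15.2 s.

- **Finding things:** the wrist camera showed the key on the rear shaft. It also showed the keyway at a yaw of about -19.5°, so I set that angle before insertion. The key went in with no contact force and no searching.
- **Missed grasp:** my first grasp closed on nothing. Two cameras showed the real fingertips about 41 mm short of the reported TCP, so the stated tool offset did not hold. I corrected for it and the second grasp held (23.9 mm opening).
- **Last checks:**
  - Reported height stayed at 0.0485 m while the push varied from 19 to 30 N; 0.0486 m was expected for fully home.
  - The depth image put the collar top about 8.5 mm (±1 mm) above the hub, against its 8 mm thickness.
  - The shaft had not slipped in the jaws.
  - Final push was about 25 N, and the grip was set to 58 N.
- **Not perfect:** about 7 N of side force and 0.3° of tool tilt remained. The ejector's own travel could not be read directly.
- **Scene:** the plain shaft and the purple look-alike were seen untouched in the last top view. The yellow one was out of view in that picture.

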